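# Tip the large fuse out of a two-section fuse dish

## Robot

A 7-joint arm with a two-finger parallel gripper is mounted at the origin on the work surface. World frame = base frame: x ahead of the robot, y to its left, z up, the work surface at z = 0. Lengths are in m, angles in rad, forces in N, time in s.
With the tool pointing down it reaches from about 0.425 to 0.875 m from the base axis. Payload 8.4 kg.
Tool frame: the origin (TCP) lies at the very end of the fingers, on their centre line; the grasp point (between the pads) lies 19 mm behind it; z points along the fingers, y is the direction in which the jaws open and shut (so a half turn about z gives the same grasp; the last joint's range is limited). The gripper opens to 85 mm and grips with 20 to 120 N. Pads are 22 mm wide; open, the fingers measure 114 mm over their backs; the gripper's body (76 mm by 85 mm) begins 54 mm behind the grasp point. The pads swing forward as they close: fully open they stand 13 mm farther back than shut.
Start: joints at [-1.44, 0.333, 0.04, 1.465, -0.013, 1.343, -0.059], TCP at [0.148, 0.633, 0.231] pointing down, gripper open.
Joint ranges: [-2.58, 2.58], [-0.38, 2.09], [-1.3, 1.39], [0.25, 2.4], [-1.5, 4.64], [0.08, 2.09], [-2.65, 2.65]. Speed limits (rad/s): [2.22, 2.22, 2.79, 2.79, 3.14, 3.14, 3.14].

## Interface

Orientations are given as a 3x3 rotation matrix whose columns are the frame's x, y, z axes.
In Python, from cell import arm gives the robot as it stands.
- The arm moves only by the shell command python3 -m handwheel 'ROWS' [FORCE]. ROWS is JSON, a list of rows, each a list of 3 entries, a list of its own where there are three numbers: the shift along the world's x, y, z in units of 30 mm (1.0 is 30 mm), then the turn, a rotation vector about the world's x, y, z in units of 6 degrees (1.0 is 6 degrees), then the finger opening in mm, from 0 to 85.4. A call has 1 to 12 rows; each row shifts and turns the commanded pose from where the row before left it; what a row does not reach is not made up. A row lasts 1/12 s, in which the tool goes at most 41.7 mm and 7.16 degrees, less where a joint would pass 70% of its speed; a pose out of reach is approached as far as the arm can. A call is refused whole if a number of a shift passes 1 or a number of a turn 1, either way. A call with a gripper value outside its range is refused whole. The fingers move at their own pace and stop on an object; FORCE is the grip in N (left out, the last holds). Time passes only in rows, so rows that do not move let the fingers close. It gives the time, the measured TCP pose, the force and the opening at its end, in the units of the state.
- arm.state(): the state, without advancing time (a new reading comes with each control period).
- arm.snapshot(name): name is "side" or "top" or "wrist"; returns a dict with "frame" (400x640x3 uint8, blue, green, red), "fx", "fy", "cx", "cy" (pixels), "position" and "orientation" of the camera in the world. Camera axes: x right, y down, z forward; pixel columns grow to the right and rows downward; lengths in m; the calibration is good to about 2 mm. The wrist camera is an equidistant fisheye: a pixel r from the principal point sees the ray r / f radians off the axis. A picture is of the moment at which its call begins. There is no depth.
- arm.hand_in(): hands the job in, once; it reports no verdict.
The state is a dict: "time": time; "joint_pos": joint angles; "qvel": joint speeds; "joint_efforts": joint torques, N m; "ee_pos": TCP position; "tool_rot": TCP orientation; "contact_force": force on the tool from outside, world axes, zero at the start; "torque": the same for the moment, N m; "gripper_width": opening from 0.0 (shut) to 1.0 (fully open).
Only numpy, scipy, OpenCV 4.12 (cv2) and the standard library are available. Lean on these libraries where they do the work, as an engineer would, in place of code of your own. Each camera call takes 0.05 s, during which the arm holds its last target.

## Task

In the fuse dish by the breaker boards one section holds a large cartridge fuse and the other a small one. Pick the dish up by its handle, turn it so that the large fuse's section faces down when you tip it over the open bin, and let only the large fuse roll into the bin, without touching the fuses with the gripper. Then set the dish, with the small fuse still in it, back down level on the bench beside the bin.

Things in the scene. Friction and masses are not known exactly. Their poses are not given: they have to be found in the camera images.
- dish_grip (a point): Loose grey two-section dish, 0.2 kg, 84 (x) x 138 (y) mm. Divider along x with a handle bar on top: 60 mm long in x, 14 thick in y, 41 to 81 above the underside. Origin: mid handle, 62 above the underside; z up. A section each on +y and -y: floor 4 thick, flat to 44 from the middle, then a lip sloping up 30 degrees to its edge 68 out, 18 above the underside. End walls 30 high. Grip the bar across y.
- large_fuse: White ceramic cylinder with steel caps, 22 mm in diameter, 58 long, 50 g, lying along the dish's x in either section. Origin at its centre, x along its length. It rolls out over the lip when the dish is tipped about its x axis, that side down, clearly beyond 30 degrees (45 to 60 is good).
- small_fuse: White ceramic cylinder with steel caps, 14 mm in diameter, 48 long, 22 g, lying along the dish's x in the other section. Origin at its centre, x along its length. When its section is the raised one it rests against the divider and stays in.
- bin: Fixed open grey painted metal bin, 170 x 170 mm outside, 50 mm high, walls and floor 5 mm, standing on the bench. Origin at the centre of its underside, x and y along its sides.
Not all that is in view belongs to the job. Several things look just like the part that bears dish_grip: the one meant starts nearest to the robot's base.

How it is judged:
On the way, in this order (a step that is already met when the one before it is completed fails the run):
1. the dish is lifted clear of the bench, both fuses in it (height (world z) of dish_grip above 0.09 m and distance between large_fuse and dish_grip below 0.09 m and x of small_fuse in the frame of dish_grip between -0.04 and 0.04 m and y of small_fuse in the frame of dish_grip between -0.067 and 0.067 m and z of small_fuse in the frame of dish_grip between -0.062 and -0.025 m), for 0.1 s.
2. the dish is tipped over the bin (angle between dish_grip's own z axis and vertical above 0.4 rad and horizontal distance between dish_grip and bin below 0.16 m), for 0.05 s.
At the end, for the whole second after the job is handed in: The large fuse lies at rest inside the bin, the small fuse lies at rest in the dish, and the dish stands released on the bench beside the bin (its handle point 56 to 68 mm high, more than 110 mm from the bin's centre), level within 0.1 rad (x of large_fuse in the frame of bin between -0.08 and 0.08 m and y of large_fuse in the frame of bin between -0.08 and 0.08 m and z of large_fuse in the frame of bin below 0.045 m and x of small_fuse in the frame of dish_grip between -0.04 and 0.04 m and y of small_fuse in the frame of dish_grip between -0.067 and 0.067 m and z of small_fuse in the frame of dish_grip between -0.062 and -0.025 m and height (world z) of dish_grip between 0.056 and 0.068 m and angle between dish_grip's own z axis and vertical below 0.1 rad and horizontal distance between dish_grip and bin above 0.11 m and linear speed of each of large_fuse, small_fuse below 0.03 m/s); the robot touches nothing.
It fails at once if the gripper's fingers touch a fuse (contact force between the fingers and large_fuse above 1 N or contact force between the fingers and small_fuse above 1 N).
It also fails if it takes over 64 s, if anything falls off the work surface, if the arm or the gripper's body presses on something with over 40 N, if the wrist force passes 120 N, or if a joint passes its speed limit or range.

## Working session

There is one attempt and no reset: what is moved stays moved. The work goes in short steps, Python scripts to look and compute and a shell command to move; the robot and the scene stay as the last step left them, time stands still between calls to the robot, and variables do not carry over. Pictures are saved under pics/ and viewed, and the job is handed in when it is done.

```bash
ls; mkdir -p pics; python3 - <<'E'
from cell import arm
import cv2
s=arm.state(); print(s)
for n in("side","top","wrist"):
    d=arm.snapshot(n); cv2.imwrite(f"pics/{n}0.png",d["frame"]); print(n,{k:v for k,v in d.items() if k!="frame"})
E
```

```text
pics
{'time': 0.0, 'joint_pos': array([-1.44019188,  0.33390283,  0.03985902,  1.46625358, -0.01342791,
        1.34329216, -0.05850601]), 'qvel': array([-0.00018016,  0.0004612 ,  0.00075033,  0.00011859, -0.00062317,
        0.00077586,  0.00052407]), 'joint_efforts': array([ 4.41521934e-04, -6.58549333e+01,  1.36530239e+00, -4.05560160e+01,
        1.66322489e-02,  1.25224219e-02, -1.70423931e-05]), 'ee_pos': array([0.14796877, 0.63247587, 0.23043492]), 'tool_rot': array([[-9.73707473e-01,  2.27801832e-01, -2.87854812e-04],
       [ 2.27802001e-01,  9.73706220e-01, -1.56390817e-03],
       [-7.59751245e-05, -1.58836297e-03, -9.99998736e-01]]), 'contact_force': array([ 0.19740296, -1.00767819,  0.59320086]), 'torque': array([-0.00930065, -0.04628179,  0.00706393]), 'gripper_width': 1.0026837634659846}
side {'fx': 480.0448443393239, 'fy': 480.0448443393239, 'cx': 312.8100828915908, 'cy': 202.5521022916871, 'position': array([0.34613223, 1.13685458, 0.79799103]), 'orientation': array([[-0.98411522, -0.1188941 ,  0.13183861],
       [-0.176057  ,  0.55810447, -0.81087812],
       [ 0.02282891, -0.82120862, -0.57017124]])}
top {'fx': 366.90578730743766, 'fy': 366.90578730743766, 'cx': 314.0571220794884, 'cy': 197.80938352708722, 'position': array([0.4003108 , 0.12929422, 0.83748733]), 'orientation': array([[ 0.01034881, -0.9918476 ,  0.12700884],
       [-0.99982958, -0.01220568, -0.01385038],
       [ 0.0152877 , -0.12684386, -0.99180488]])}
wrist {'fx': 309.70691628693146, 'fy': 309.70691628693146, 'cx': 320.4581523251063, 'cy': 204.10330889348387, 'position': array([0.07013039, 0.651054  , 0.37371868]), 'orientation': array([[ 2.28869194e-01,  9.25878119e-01,  3.00613707e-01],
       [ 9.73456730e-01, -2.17384064e-01, -7.15972296e-02],
       [-9.41678866e-04,  3.09020836e-01, -9.51054802e-01]])}
```

View pics/top0.png

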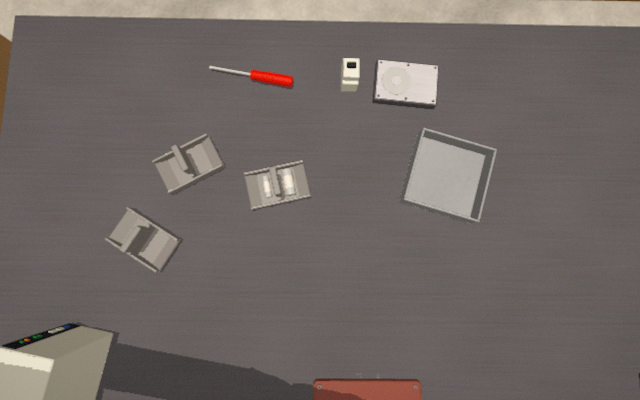

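View pics/side0.png

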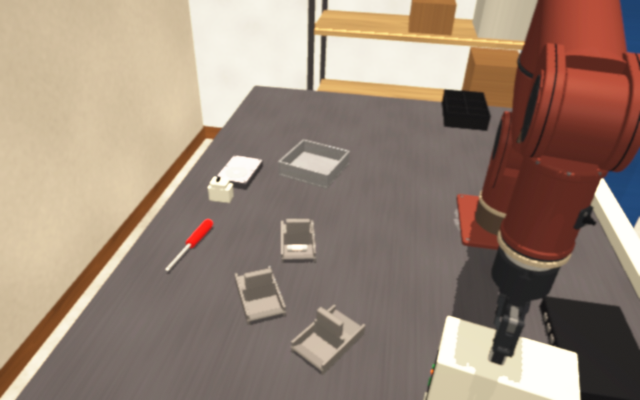

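View pics/wrist0.png

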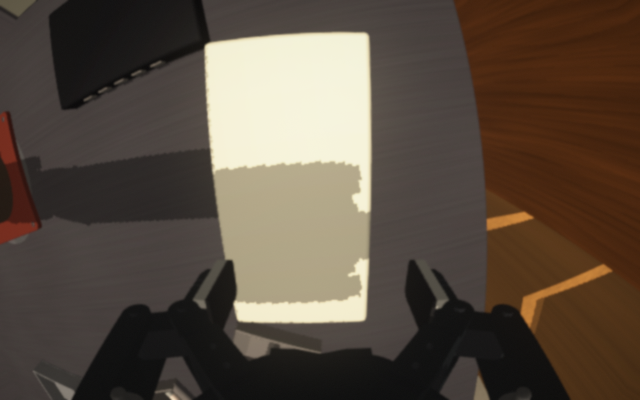

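```bash
cat > h.py <<'E'
import numpy as np, cv2
def ray(d,u,v):
    R=np.array(d["orientation"]);r=R@np.array([(u-d["cx"])/d["fx"],(v-d["cy"])/d["fy"],1]);return np.array(d["position"]),r
def at(d,u,v,z):
    p,r=ray(d,u,v);return p+r*(z-p[2])/r[2]
def proj(d,P):
    q=np.array(d["orientation"]).T@(np.array(P)-d["position"]);return d["fx"]*q[0]/q[2]+d["cx"],d["fy"]*q[1]/q[2]+d["cy"]
E
python3 - <<'E'
from cell import arm
from h import *
d=arm.snapshot("top")
for n,u,v,z in [("A",277,185,.04),("B",188,163,.04),("C",143,240,.04),("bin tl",424,130,.05),("tr",496,150,.05),("br",480,220,.05),("bl",404,199,.05)]:
    p=at(d,u,v,z);print(n,p.round(3),np.hypot(*p[:2]).round(3))
f=d["frame"]
cv2.imwrite("pics/cropA.png",cv2.resize(f[145:225,227:327],None,fx=8,fy=7.5,interpolation=cv2.INTER_CUBIC))
d=arm.snapshot("side");f=d["frame"]
cv2.imwrite("pics/cropS.png",cv2.resize(f[205:275,255:345],None,fx=8,fy=8,interpolation=cv2.INTER_CUBIC))
E
```

```text
A [0.53 0.2  0.04] 0.566
B [0.576 0.397 0.04 ] 0.7
C [0.407 0.484 0.04 ] 0.632
bin tl [ 0.656 -0.125  0.05 ] 0.668
tr [ 0.613 -0.284  0.05 ] 0.676
br [ 0.457 -0.241  0.05 ] 0.517
bl [ 0.501 -0.077  0.05 ] 0.507
```

View pics/cropA.png

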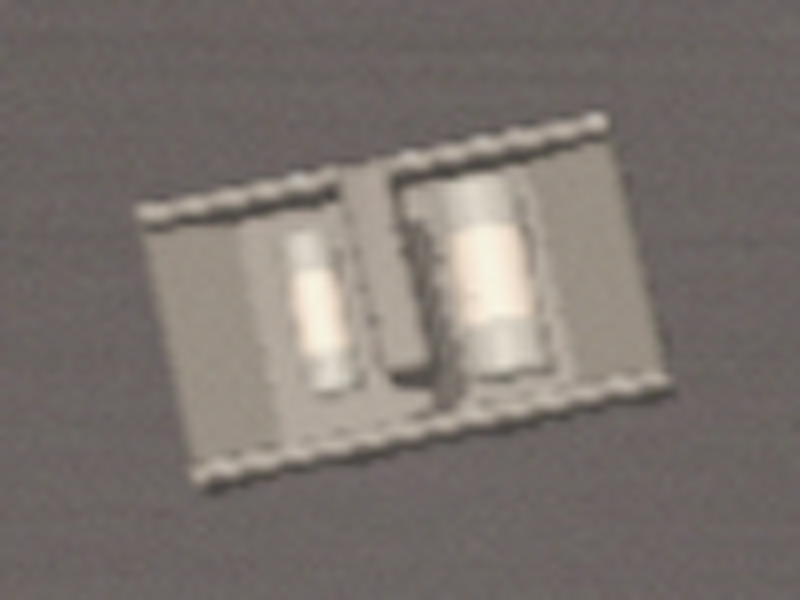

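View pics/cropS.png

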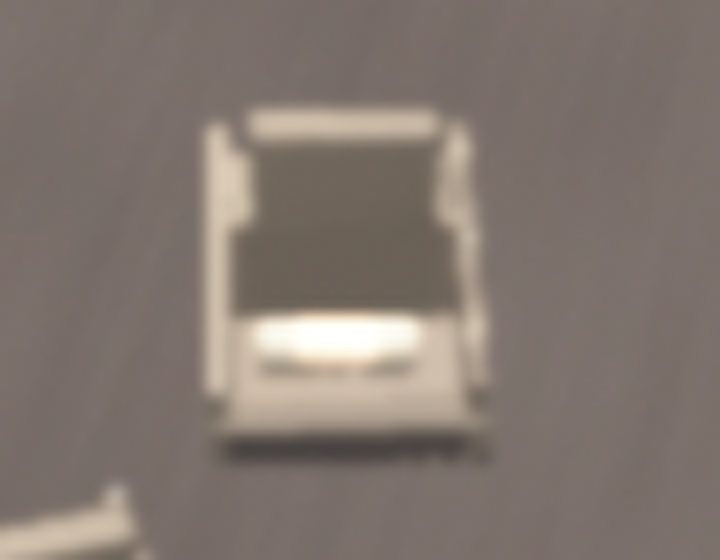

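The dishes that could be mistaken for each other are A (277,185), B (188,163) and C (143,240). A is nearest the base at 0.57 m. The crop confirms that it holds the fuses: the large one in the right section (world -y, towards the bin) and the small one in the left. Next I fit its pose and the bin's pose.

```bash
python3 - <<'E'
from cell import arm
from h import *
from scipy.optimize import least_squares
d=arm.snapshot("top"); s=arm.snapshot("side")
c=lambda u,v:(227+u/8-.5+.06,145+v/7.5-.5+.06)
cs=lambda u,v:(255+u/8-.44,205+v/8-.44)
obs=[(d,(.042,.069,.030),c(137,210)),(d,(.042,-.069,.030),c(602,118)),(d,(-.042,-.069,.030),c(668,382)),(d,(-.042,.069,.030),c(195,482)),
(d,(.030,.007,.081),c(338,182)),(d,(.030,-.007,.081),c(390,172)),(d,(-.030,-.007,.081),c(432,362)),(d,(-.030,.007,.081),c(388,375)),
(s,(.03,-.007,.081),cs(250,107)),(s,(-.03,-.007,.081),cs(437,107)),(s,(.03,.007,.081),cs(245,138)),(s,(-.03,.007,.081),cs(440,138))]
def T(q,P):
    a=q[2];return np.array([q[0]+np.cos(a)*P[0]-np.sin(a)*P[1],q[1]+np.sin(a)*P[0]+np.cos(a)*P[1],P[2]])
for ob in(obs,obs[:8],obs[8:]):
    f=lambda q:np.concatenate([np.array(proj(k,T(q,P)))-o for k,P,o in ob])
    r=least_squares(f,[.53,.2,.15],loss="soft_l1");print(r.x.round(4),np.degrees(r.x[2]).round(1));print(f(r.x).reshape(-1,2).round(1).tolist())
B=[at(d,*p,.05)[:2] for p in[(424,130),(496,150),(480,220),(404,199)]]
print(np.mean(B,0),[np.degrees(np.arctan2(*(B[i]-B[j])[::-1])).round(1) for i,j in[(0,3),(1,2)]])
f=d["frame"];cv2.imwrite("pics/bin.png",cv2.resize(f[120:230,390:510],None,fx=5,fy=5,interpolation=cv2.INTER_CUBIC))
E
```

```text
[0.5338 0.2008 0.2313] 13.3
[[-0.9, -0.1], [1.4, -0.9], [1.3, 0.0], [-0.7, 0.2], [-0.1, -1.9], [-0.1, -2.0], [0.7, 0.3], [-0.4, -0.0], [0.3, 0.8], [0.9, 0.5], [1.0, 0.4], [0.8, 0.0]]
[0.5329 0.201  0.2318] 13.3
[[-0.9, 0.3], [1.3, -0.5], [1.2, 0.4], [-0.7, 0.6], [-0.2, -1.5], [-0.1, -1.6], [0.6, 0.7], [-0.5, 0.4]]
[0.536  0.1995 0.204 ] 11.7
[[-0.4, 0.2], [0.3, 0.3], [0.1, -0.3], [-0.0, -0.2]]
[ 0.55689161 -0.18180294] [np.float64(-17.1), np.float64(-15.5)]
```

View pics/bin.png

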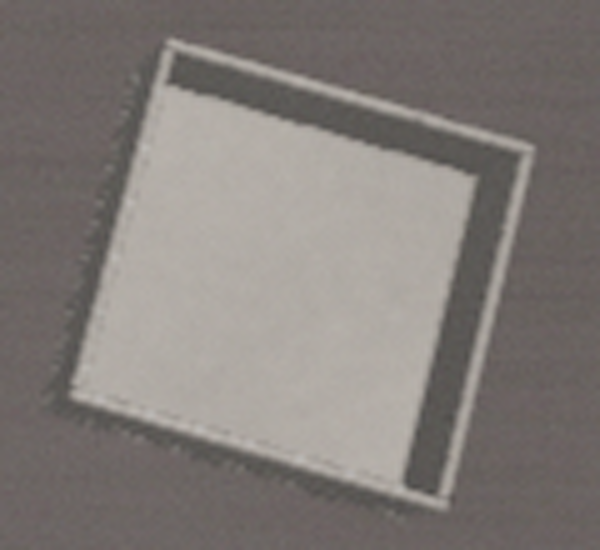

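```bash
python3 -m handwheel '[[[0.4,-0.4,0],[0,0,0.2],85],[[0.7,-0.8,0],[0,0,0.25],85],[[0.7,-0.8,0],[0,0,0.25],85],[[0.7,-0.8,0],[0,0,0.25],85],[[0.7,-0.8,0],[0,0,0.25],85],[[0.7,-0.8,0],[0,0,0.25],85],[[0.7,-0.8,0],[0,0,0.25],85],[[0.7,-0.8,0],[0,0,0.25],85],[[0.7,-0.8,0],[0,0,0.25],85],[[0.7,-0.8,0],[0,0,0.25],85],[[0.7,-0.8,0],[0,0,0.25],85],[[0.7,-0.8,0],[0,0,0.25],85]]'
```

```text
time: 1.35
ee_pos: [0.3919, 0.3555, 0.2315]
tool_rot: [[-0.997, -0.08, 0.0], [-0.08, 0.997, 0.0], [-0.0, 0.0, -1.0]]
contact_force: [1.1, 0.4, 0.1]
gripper_width: 0.993
```

```bash
python3 -m handwheel '[[[0.7,-0.75,-0.2],[0,0,0.2],85],[[0.7,-0.75,-0.3],[0,0,0.2],85],[[0.7,-0.75,-0.3],[0,0,0.2],85],[[0.7,-0.75,-0.3],[0,0,0.2],85],[[0.7,-0.75,-0.3],[0,0,0.2],85],[[0.6,-0.7,-0.3],[0,0,0.2],85],[[0.4,-0.5,-0.2],[0,0,0.17],85],[[0.23,-0.22,0],[0,0,0],85],[[0,0,0],[0,0,0],85],[[0,0,0],[0,0,0],85]]'; python3 - <<'E'
from cell import arm
from h import *
s=arm.state();print(s["ee_pos"],s["tool_rot"],s["joint_pos"].round(2))
for n in("top","side","wrist"):
    d=arm.snapshot(n);cv2.imwrite(f"pics/{n}1.png",d["frame"])
E
```

```text
time: 2.18
ee_pos: [0.5328, 0.2026, 0.1746]
tool_rot: [[-0.975, -0.22, -0.0], [-0.22, 0.975, 0.001], [-0.0, 0.001, -1.0]]
contact_force: [0.1, 1.1, 1.2]
gripper_width: 0.995
[0.53277154 0.20260659 0.17464495] [[-9.75479261e-01 -2.20091369e-01 -1.04407992e-05]
 [-2.20091343e-01  9.75479123e-01  5.29578958e-04]
 [-1.06370976e-04  5.18891220e-04 -9.99999860e-01]] [-0.78  0.21  0.39  1.76 -0.09  1.19  1.43]
```

View pics/wrist1.png

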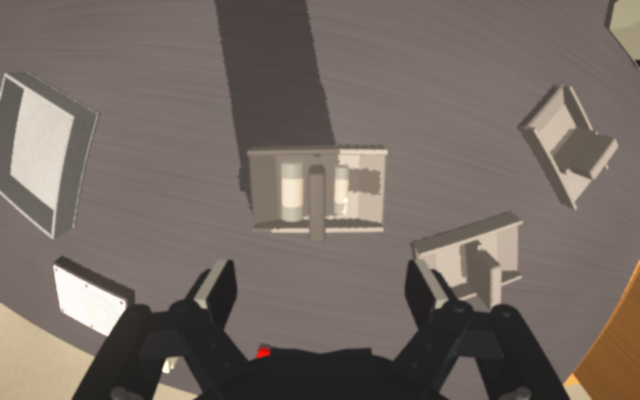

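View pics/side1.png

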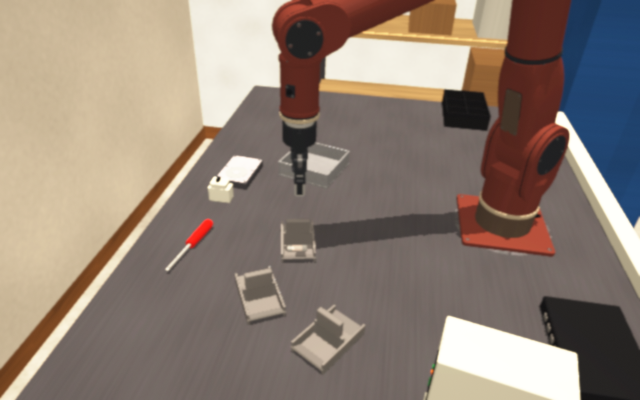

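The dish is square in the wrist view (bar at about (317,200), finger midline at about 320), so yaw and centring are good. I descend and grip.

```bash
python3 -m handwheel '[[[0.03,-0.07,-0.5],[0,0,0],85],[[0,0,-0.6],[0,0,0],85],[[0,0,-0.6],[0,0,0],85],[[0,0,-0.6],[0,0,0],85],[[0,0,-0.6],[0,0,0],85],[[0,0,-0.6],[0,0,0],85],[[0,0,-0.5],[0,0,0],85],[[0,0,-0.25],[0,0,0],85],[[0,0,0],[0,0,0],85],[[0,0,0],[0,0,0],85]]'; python3 -m handwheel '[[[0,0,0],[0,0,0],60],[[0,0,0],[0,0,0],50],[[0,0,0],[0,0,0],40],[[0,0,0],[0,0,0],30],[[0,0,0],[0,0,0],22],[[0,0,0],[0,0,0],18],[[0,0,0],[0,0,0],14],[[0,0,0],[0,0,0],8],[[0,0,0],[0,0,0],5],[[0,0,0],[0,0,0],5],[[0,0,0],[0,0,0],5],[[0,0,0],[0,0,0],5]]' 60
python3 - <<'E'
from cell import arm
from h import *
for n in("side","wrist"):
    d=arm.snapshot(n);cv2.imwrite(f"pics/{n}2.png",d["frame"])
    if n=="side":cv2.imwrite("pics/side2c.png",cv2.resize(d["frame"][120:290,220:400],None,fx=3.5,fy=3.5))
E
```

```text
time: 3.17
ee_pos: [0.5337, 0.2004, 0.0472]
tool_rot: [[-0.975, -0.222, 0.0], [-0.222, 0.975, 0.0], [-0.0, 0.0, -1.0]]
contact_force: [0.6, -0.1, 0.1]
gripper_width: 0.991
time: 4.17
ee_pos: [0.534, 0.2, 0.0471]
tool_rot: [[-0.975, -0.221, 0.0], [-0.221, 0.975, 0.0], [-0.0, 0.0, -1.0]]
contact_force: [-1.2, 1.2, 5.0]
gripper_width: 0.155
```

View pics/wrist2.png

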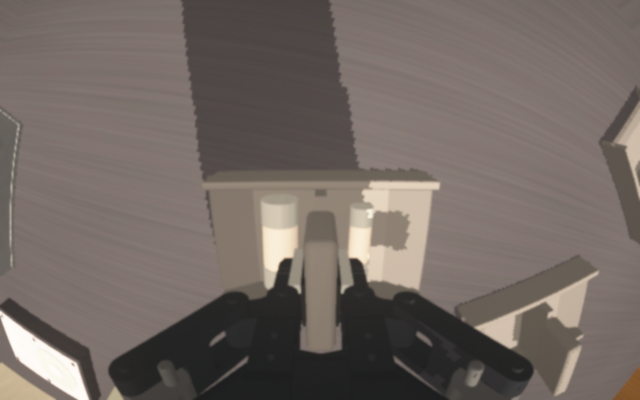

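View pics/side2c.png

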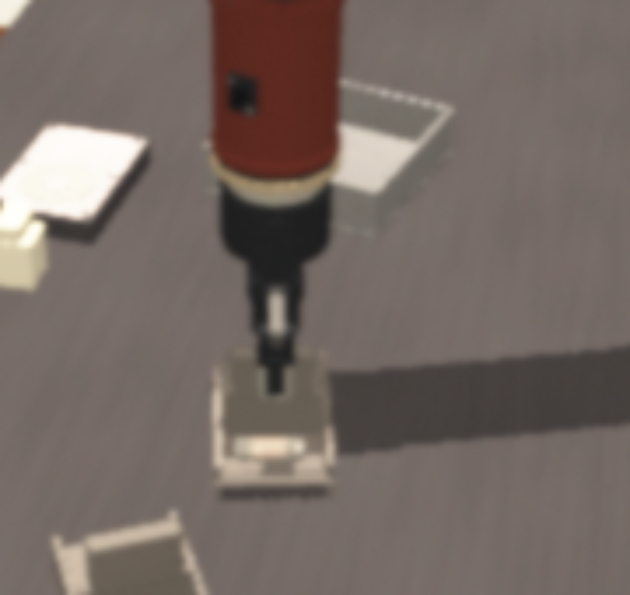

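Gripped at about 13 mm opening on the bar, with both fuses in place. I lift gently.

```bash
python3 -m handwheel '[[[0,0,0.2],[0,0,0],5],[[0,0,0.4],[0,0,0],5],[[0,0,0.5],[0,0,0],5],[[0,0,0.5],[0,0,0],5],[[0,0,0.5],[0,0,0],5],[[0,0,0.5],[0,0,0],5],[[0,0,0.5],[0,0,0],5],[[0,0,0.5],[0,0,0],5],[[0,0,0.5],[0,0,0],5],[[0,0,0.4],[0,0,0],5],[[0,0,0.2],[0,0,0],5],[[0,0,0],[0,0,0],5]]'
python3 - <<'E'
from cell import arm
from h import *
for n in("side","wrist"):
    d=arm.snapshot(n);cv2.imwrite(f"pics/{n}3.png",d["frame"])
E
```

```text
time: 5.27
ee_pos: [0.5345, 0.1998, 0.1894]
tool_rot: [[-0.975, -0.22, 0.002], [-0.22, 0.975, 0.001], [-0.002, 0.001, -1.0]]
contact_force: [-0.1, -0.0, -2.7]
gripper_width: 0.155
```

View pics/wrist3.png

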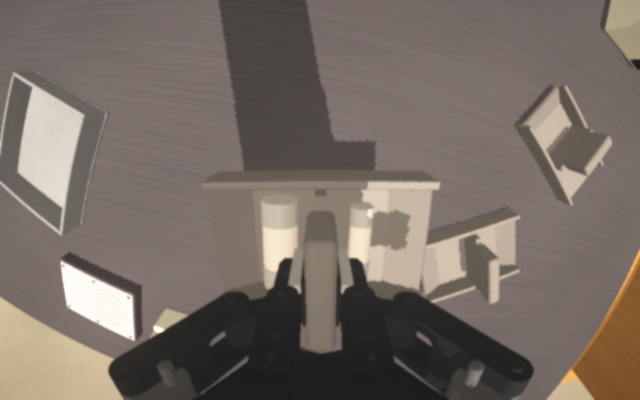

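View pics/side3.png

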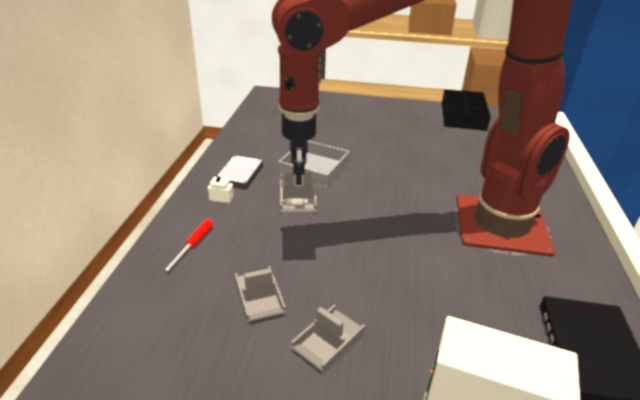

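Lifted level with both fuses in. I carry it over to the near side of the bin and turn it by about -29° so the dish lines up with the bin.

```bash
python3 -m handwheel '[[[0,-0.1,0],[0,0,-0.1],5],[[0.03,-0.2,0],[0,0,-0.2],5],[[0.06,-0.3,0],[0,0,-0.2],5],[[0.06,-0.4,0],[0,0,-0.2],5],[[0.06,-0.5,0],[0,0,-0.2],5],[[0.06,-0.5,0],[0,0,-0.2],5],[[0.06,-0.5,0],[0,0,-0.2],5],[[0.06,-0.5,0],[0,0,-0.2],5],[[0.06,-0.5,0],[0,0,-0.2],5],[[0.06,-0.5,0],[0,0,-0.2],5],[[0.06,-0.5,0],[0,0,-0.2],5],[[0.06,-0.5,0],[0,0,-0.2],5]]' && python3 -m handwheel '[[[0.06,-0.5,0],[0,0,-0.2],5],[[0.06,-0.5,0],[0,0,-0.2],5],[[0.06,-0.5,0],[0,0,-0.2],5],[[0.06,-0.5,0],[0,0,-0.2],5],[[0.06,-0.5,0],[0,0,-0.2],5],[[0.06,-0.5,0],[0,0,-0.2],5],[[0.06,-0.5,0],[0,0,-0.2],5],[[0.06,-0.5,0],[0,0,-0.2],5],[[0.06,-0.5,0],[0,0,-0.2],5],[[0.06,-0.5,0],[0,0,-0.2],5],[[0.06,-0.4,0],[0,0,-0.2],5],[[0.03,-0.2,0],[0,0,-0.2],5]]'
python3 - <<'E'
from cell import arm
from h import *
s=arm.state();print(s["ee_pos"],s["tool_rot"].round(3),s["joint_pos"].round(2))
for n in("top","side","wrist"):
    d=arm.snapshot(n);cv2.imwrite(f"pics/{n}4.png",d["frame"])
E
```

```text
time: 6.37
ee_pos: [0.5529, 0.0481, 0.1878]
tool_rot: [[-1.0, 0.02, 0.0], [0.02, 1.0, -0.0], [-0.0, -0.0, -1.0]]
contact_force: [-0.2, -0.5, -3.8]
gripper_width: 0.152
time: 7.37
ee_pos: [0.5735, -0.1209, 0.1878]
tool_rot: [[-0.963, 0.27, 0.0], [0.27, 0.963, -0.001], [-0.0, -0.001, -1.0]]
contact_force: [0.1, 0.5, -2.2]
gripper_width: 0.154
[ 0.57348281 -0.12087137  0.18784253] [[-0.963  0.27   0.   ]
 [ 0.27   0.963 -0.001]
 [-0.    -0.001 -1.   ]] [-0.41  0.26  0.65  1.71 -0.17  1.23  1.57]
```

View pics/wrist4.png

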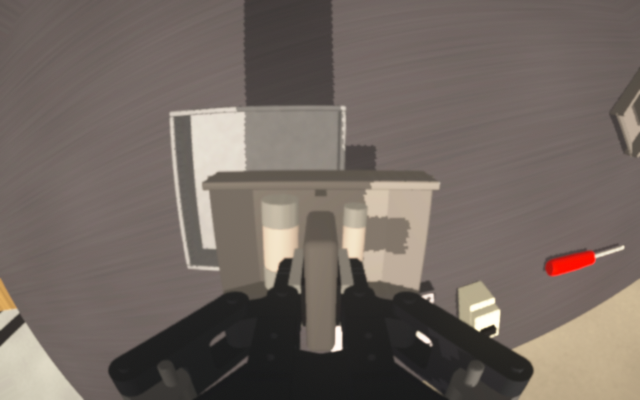

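View pics/top4.png

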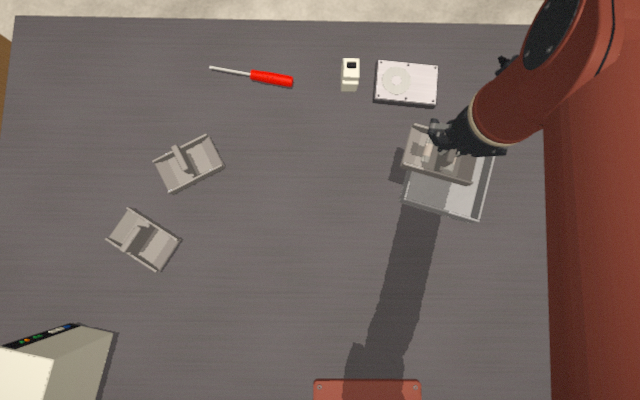

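Aligned with the bin. I start tipping about the dish's x axis (0.963,-0.27,0), positive so the -y side goes down, while lowering a little.

```bash
python3 -m handwheel '[[[0,0,-0.1],[0.2,-0.056,0],5],[[0,0,-0.12],[0.385,-0.108,0],5],[[0,0,-0.12],[0.385,-0.108,0],5],[[0,0,-0.12],[0.385,-0.108,0],5],[[0,0,-0.12],[0.385,-0.108,0],5],[[0,0,-0.12],[0.385,-0.108,0],5],[[0,0,-0.12],[0.385,-0.108,0],5],[[0,0,-0.12],[0.385,-0.108,0],5],[[0,0,-0.12],[0.385,-0.108,0],5],[[0,0,-0.1],[0.385,-0.108,0],5]]'
python3 - <<'E'
from cell import arm
from h import *
s=arm.state();print(s["ee_pos"],s["tool_rot"].round(3),s["joint_pos"].round(2))
for n in("side","wrist"):
    d=arm.snapshot(n);cv2.imwrite(f"pics/{n}5.png",d["frame"])
    if n=="side":cv2.imwrite("pics/side5c.png",cv2.resize(d["frame"][90:210,230:400],None,fx=4,fy=4))
E
```

```text
time: 8.35
ee_pos: [0.5737, -0.1175, 0.1529]
tool_rot: [[-0.964, 0.243, 0.106], [0.265, 0.888, 0.376], [-0.003, 0.391, -0.92]]
contact_force: [-0.3, 0.6, -2.5]
gripper_width: 0.154
[ 0.57370254 -0.11745418  0.15285243] [[-0.964  0.243  0.106]
 [ 0.265  0.888  0.376]
 [-0.003  0.391 -0.92 ]] [-0.12  0.33  0.6   1.76 -0.62  1.25  2.  ]
```

View pics/wrist5.png

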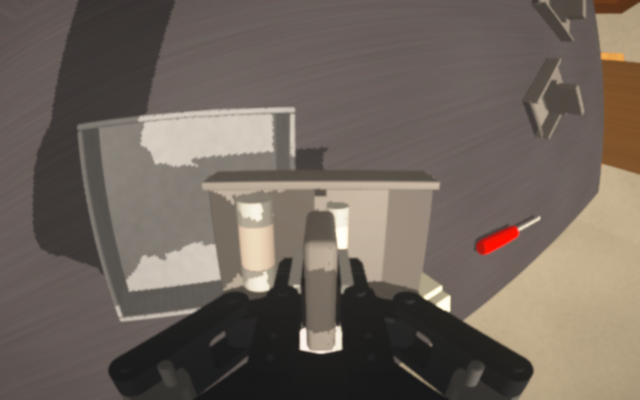

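View pics/side5c.png

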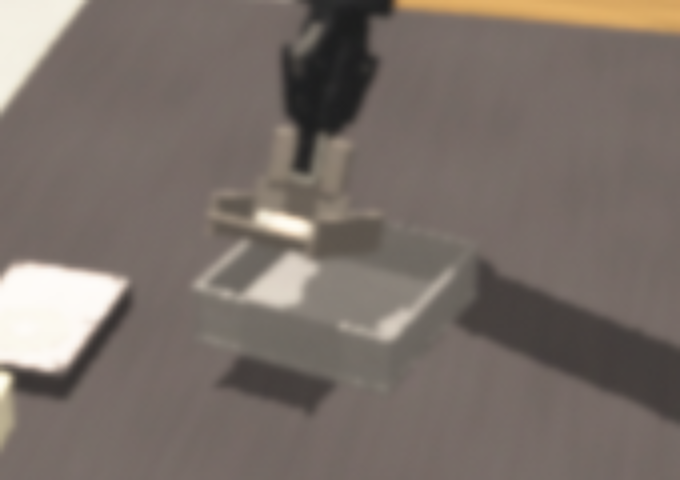

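Tilt is 23°, the large fuse rests at the foot of the lip over the bin, and the small one is against the divider. Joint 7 is rising towards its limit, so I go on in a short step.

```bash
python3 -m handwheel '[[[0,0,0],[0.3,-0.083,0],5],[[0,0,0],[0.385,-0.108,0],5],[[0,0,0],[0.385,-0.108,0],5],[[0,0,0],[0.385,-0.108,0],5],[[0,0,0],[0.385,-0.108,0],5]]'
python3 - <<'E'
from cell import arm
from h import *
s=arm.state();print(s["ee_pos"],s["tool_rot"].round(3),s["joint_pos"].round(2))
for n in("side","wrist"):
    d=arm.snapshot(n);cv2.imwrite(f"pics/{n}6.png",d["frame"])
E
```

```text
time: 8.87
ee_pos: [0.574, -0.1174, 0.1534]
tool_rot: [[-0.964, 0.217, 0.152], [0.265, 0.796, 0.543], [-0.003, 0.564, -0.826]]
contact_force: [-0.7, 0.5, -3.8]
gripper_width: 0.154
[ 0.57395262 -0.11743057  0.15343005] [[-0.964  0.217  0.152]
 [ 0.265  0.796  0.543]
 [-0.003  0.564 -0.826]] [ 0.02  0.4   0.57  1.76 -0.8   1.35  2.18]
```

View pics/wrist6.png

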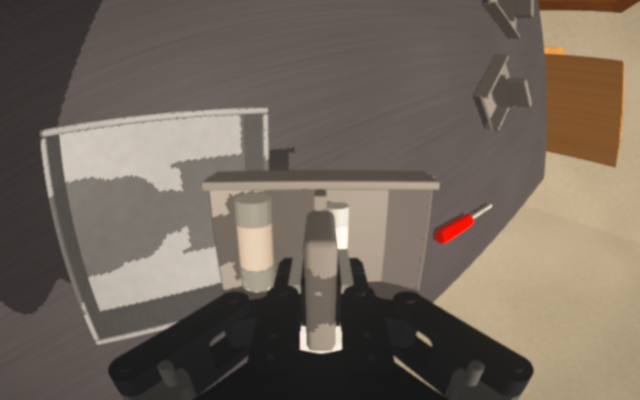

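```bash
python3 -m handwheel '[[[0,0,0],[0.385,-0.108,0],5],[[0,0,0],[0.385,-0.108,0],5],[[0,0,0],[0.385,-0.108,0],5],[[0,0,0],[0.385,-0.108,0],5],[[0,0,0],[0.3,-0.083,0],5],[[0,0,0],[0,0,0],5],[[0,0,0],[0,0,0],5]]'
python3 - <<'E'
from cell import arm
from h import *
s=arm.state();print(s["ee_pos"],s["tool_rot"].round(3),s["joint_pos"].round(2))
for n in("side","wrist"):
    d=arm.snapshot(n);cv2.imwrite(f"pics/{n}7.png",d["frame"])
E
```

```text
time: 9.55
ee_pos: [0.5735, -0.1182, 0.1527]
tool_rot: [[-0.964, 0.185, 0.192], [0.267, 0.674, 0.689], [-0.002, 0.715, -0.699]]
contact_force: [0.2, -0.5, -2.3]
gripper_width: 0.158
[ 0.5735116  -0.11816128  0.15272911] [[-0.964  0.185  0.192]
 [ 0.267  0.674  0.689]
 [-0.002  0.715 -0.699]] [ 0.15  0.48  0.52  1.75 -0.96  1.48  2.32]
```

View pics/wrist7.png

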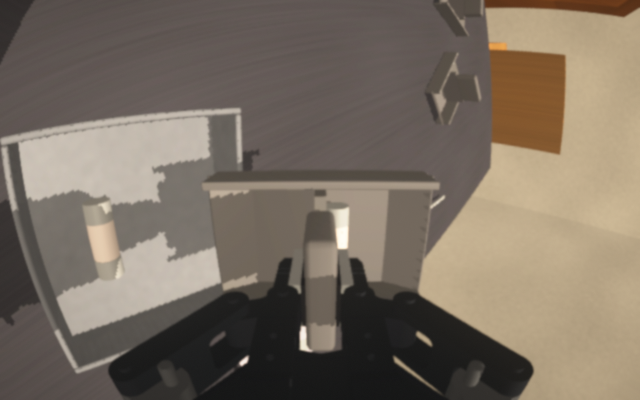

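The large fuse has rolled into the bin (about (100,240)) and the small one is still at the divider (about (340,225)). I level the dish and raise it.

```bash
python3 -m handwheel '[[[0,0,0.1],[-0.2,0.056,0],5],[[0,0,0.12],[-0.385,0.108,0],5],[[0,0,0.12],[-0.385,0.108,0],5],[[0,0,0.12],[-0.385,0.108,0],5],[[0,0,0.12],[-0.385,0.108,0],5],[[0,0,0.12],[-0.385,0.108,0],5],[[0,0,0.12],[-0.385,0.108,0],5],[[0,0,0.12],[-0.385,0.108,0],5],[[0,0,0.12],[-0.385,0.108,0],5],[[0,0,0.12],[-0.385,0.108,0],5]]' && python3 -m handwheel '[[[0,0,0],[-0.385,0.108,0],5],[[0,0,0],[-0.385,0.108,0],5],[[0,0,0],[-0.385,0.108,0],5],[[0,0,0],[-0.385,0.108,0],5],[[0,0,0],[-0.385,0.108,0],5],[[0,0,0],[-0.385,0.108,0],5],[[0,0,0],[-0.385,0.108,0],5],[[0,0,0],[-0.385,0.108,0],5],[[0,0,0],[-0.385,0.108,0],5],[[0,0,0],[-0.3,0.083,0],5],[[0,0,0],[0,0,0],5]]'
python3 - <<'E'
from cell import arm
from h import *
s=arm.state();print(s["ee_pos"],s["tool_rot"].round(3),s["joint_pos"].round(2))
for n in("side","wrist"):
    d=arm.snapshot(n);cv2.imwrite(f"pics/{n}8.png",d["frame"])
E
```

```text
time: 10.48
ee_pos: [0.5739, -0.1179, 0.1898]
tool_rot: [[-0.964, 0.244, 0.106], [0.266, 0.889, 0.372], [-0.004, 0.387, -0.922]]
contact_force: [-0.3, 0.6, -2.4]
gripper_width: 0.155
time: 11.4
ee_pos: [0.5744, -0.1156, 0.1893]
tool_rot: [[-0.965, 0.263, -0.001], [0.263, 0.965, -0.01], [-0.002, -0.01, -1.0]]
contact_force: [0.5, 0.9, -2.2]
gripper_width: 0.155
[ 0.57444614 -0.11555142  0.18926155] [[-0.965  0.263 -0.001]
 [ 0.263  0.965 -0.01 ]
 [-0.002 -0.01  -1.   ]] [-0.41  0.26  0.63  1.71 -0.15  1.23  1.55]
```

View pics/wrist8.png

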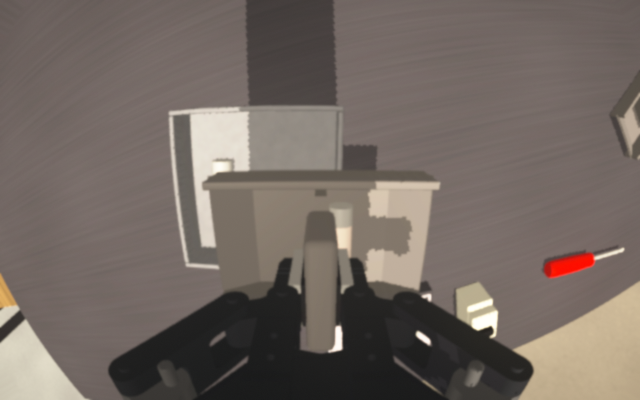

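Small fuse is in place. I move back along +y to free bench next to the bin and trim the 0.6° tilt.

```bash
python3 -m handwheel '[[[0,0.15,0],[0.1,0,0],5],[[0,0.3,0],[0,0,0],5],[[-0.06,0.5,0],[0,0,0],5],[[-0.06,0.6,0],[0,0,0],5],[[-0.06,0.6,0],[0,0,0],5],[[-0.06,0.6,0],[0,0,0],5],[[-0.06,0.6,0],[0,0,0],5],[[-0.06,0.6,0],[0,0,0],5],[[-0.06,0.6,0],[0,0,0],5],[[-0.06,0.6,0],[0,0,0],5],[[0,0.45,0],[0,0,0],5],[[0,0.25,0],[0,0,0],5]]' && python3 -m handwheel '[[[0,0,-0.3],[0,0,0],5],[[0,0,-0.5],[0,0,0],5],[[0,0,-0.5],[0,0,0],5],[[0,0,-0.5],[0,0,0],5],[[0,0,-0.5],[0,0,0],5],[[0,0,-0.5],[0,0,0],5],[[0,0,-0.5],[0,0,0],5],[[0,0,-0.5],[0,0,0],5],[[0,0,-0.4],[0,0,0],5],[[0,0,-0.2],[0,0,0],5],[[0,0,0],[0,0,0],5]]'
python3 - <<'E'
from cell import arm
from h import *
s=arm.state();print(s["ee_pos"],s["tool_rot"].round(3),s["joint_pos"].round(2))
for n in("side","wrist"):
    d=arm.snapshot(n);cv2.imwrite(f"pics/{n}9.png",d["frame"])
    if n=="side":cv2.imwrite("pics/side9c.png",cv2.resize(d["frame"][90:240,230:400],None,fx=4,fy=4))
E
```

```text
time: 12.5
ee_pos: [0.5589, 0.0595, 0.1885]
tool_rot: [[-0.964, 0.265, -0.003], [0.265, 0.964, 0.003], [0.003, 0.002, -1.0]]
contact_force: [-0.8, 0.7, -2.2]
gripper_width: 0.152
time: 13.42
ee_pos: [0.5581, 0.0562, 0.0548]
tool_rot: [[-0.964, 0.267, -0.005], [0.267, 0.964, 0.0], [0.005, -0.001, -1.0]]
contact_force: [-0.7, -0.3, -2.7]
gripper_width: 0.154
[0.55812332 0.05623506 0.05482284] [[-0.964  0.267 -0.005]
 [ 0.267  0.964  0.   ]
 [ 0.005 -0.001 -1.   ]] [-0.6   0.34  0.5   1.89 -0.2   0.96  1.29]
```

View pics/side9c.png

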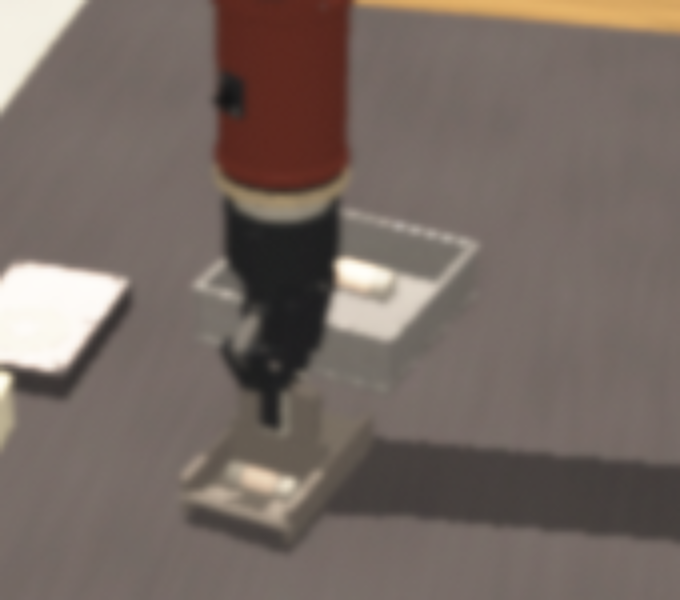

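```bash
python3 -m handwheel '[[[0,0,-0.08],[0,0,0],5],[[0,0,-0.08],[0,0,0],5],[[0,0,-0.06],[0,0,0],5],[[0,0,-0.02],[0,0,0],5],[[0,0,0],[0,0,0],5]]'
```

```text
time: 13.93
ee_pos: [0.559, 0.0572, 0.0492]
tool_rot: [[-0.964, 0.266, -0.003], [0.266, 0.964, 0.002], [0.003, 0.001, -1.0]]
contact_force: [0.3, -0.6, -2.1]
gripper_width: 0.154
```

```bash
python3 -m handwheel '[[[0,0,-0.03],[0,0,0],5],[[0,0,-0.03],[0,0,0],5],[[0,0,-0.02],[0,0,0],5],[[0,0,0],[0,0,0],5],[[0,0,0],[0,0,0],5]]'
```

```text
time: 14.35
ee_pos: [0.5591, 0.0573, 0.0472]
tool_rot: [[-0.964, 0.266, -0.003], [0.266, 0.964, 0.002], [0.003, 0.001, -1.0]]
contact_force: [-4.5, 0.7, 5.3]
gripper_width: 0.155
```

Contact (z force went from -2.1 to +5.3 N). I open slowly, then retreat straight up.

```bash
python3 -m handwheel '[[[0,0,0],[0,0,0],14],[[0,0,0],[0,0,0],17],[[0,0,0],[0,0,0],22],[[0,0,0],[0,0,0],28],[[0,0,0],[0,0,0],34],[[0,0,0],[0,0,0],38],[[0,0,0],[0,0,0],40],[[0,0,0],[0,0,0],40],[[0,0,0],[0,0,0],40]]' 20 && python3 -m handwheel '[[[0,0,0.15],[0,0,0],40],[[0,0,0.3],[0,0,0],40],[[0,0,0.5],[0,0,0],40],[[0,0,0.6],[0,0,0],40],[[0,0,0.6],[0,0,0],40],[[0,0,0.6],[0,0,0],40],[[0,0,0.6],[0,0,0],40],[[0,0,0.6],[0,0,0],40],[[0,0,0.6],[0,0,0],40],[[0,0,0.4],[0,0,0],40],[[0,0,0],[0,0,0],40],[[0,0,0],[0,0,0],40]]'
python3 - <<'E'
from cell import arm
from h import *
for n in("side","wrist","top"):
    d=arm.snapshot(n);cv2.imwrite(f"pics/{n}10.png",d["frame"])
    if n=="side":cv2.imwrite("pics/side10c.png",cv2.resize(d["frame"][90:240,230:400],None,fx=4,fy=4))
E
```

```text
time: 15.1
ee_pos: [0.5591, 0.0572, 0.0468]
tool_rot: [[-0.964, 0.266, -0.003], [0.266, 0.964, 0.002], [0.003, 0.001, -1.0]]
contact_force: [0.4, -0.4, 0.1]
gripper_width: 0.463
time: 16.1
ee_pos: [0.5593, 0.0572, 0.1959]
tool_rot: [[-0.964, 0.266, -0.001], [0.266, 0.964, 0.002], [0.002, 0.002, -1.0]]
contact_force: [0.3, 0.1, -0.8]
gripper_width: 0.469
```

View pics/side10c.png

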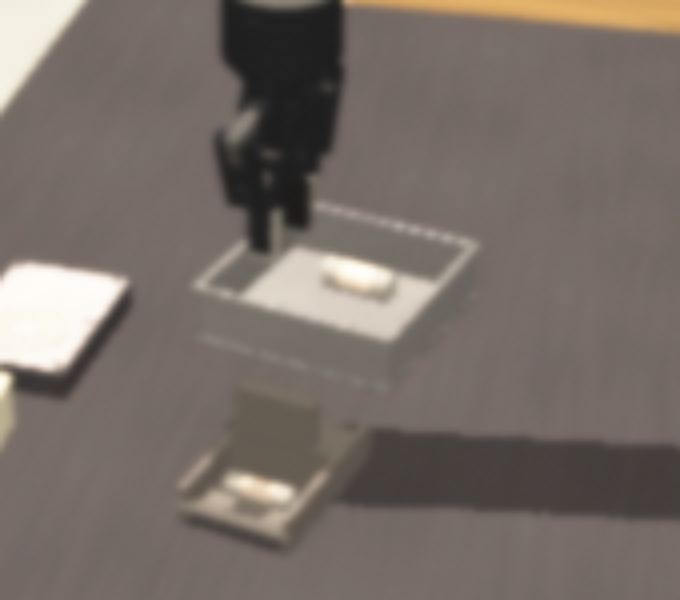

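View pics/wrist10.png

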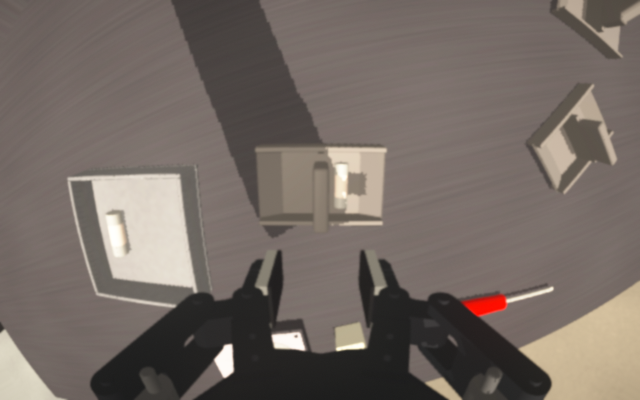

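View pics/top10.png

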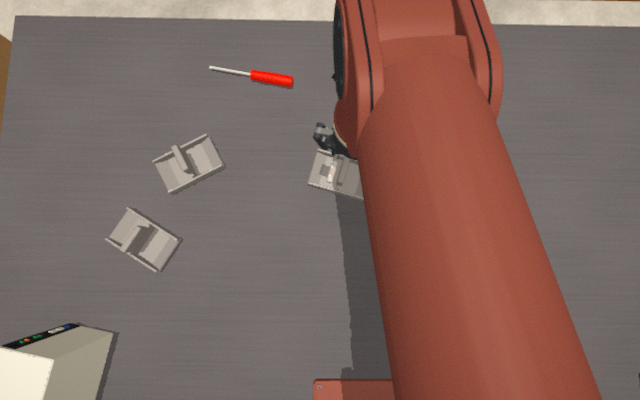

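The dish stands level and released at wrist (322,185), the small fuse is in it at (341,185), and the large fuse is in the bin at (117,233). I wait a second, then check that both fuses are at rest.

```bash
python3 -m handwheel '[[[0,0,0],[0,0,0],40],[[0,0,0],[0,0,0],40],[[0,0,0],[0,0,0],40],[[0,0,0],[0,0,0],40],[[0,0,0],[0,0,0],40],[[0,0,0],[0,0,0],40],[[0,0,0],[0,0,0],40],[[0,0,0],[0,0,0],40],[[0,0,0],[0,0,0],40],[[0,0,0],[0,0,0],40],[[0,0,0],[0,0,0],40],[[0,0,0],[0,0,0],40]]'
python3 - <<'E'
from cell import arm
from h import *
a=cv2.imread("pics/wrist10.png");d=arm.snapshot("wrist")["frame"];x=cv2.absdiff(a,d).max(2)
print("dish",x[140:240,250:390].max(),"bin",x[160:310,60:215].max())
arm.hand_in();print("handed in")
E
```

```text
time: 17.25
ee_pos: [0.5591, 0.0572, 0.1953]
tool_rot: [[-0.964, 0.266, -0.003], [0.266, 0.964, 0.002], [0.003, 0.001, -1.0]]
contact_force: [0.2, 0.4, 0.5]
gripper_width: 0.468
dish 43 bin 41
the job is handed in; nothing more can be done
handed in
```

The large fuse is in the bin, and the small fuse is still in the dish. The dish stands released on the bench beside the bin. The job was handed in at about 17 s, with no verdict reported.

- **What I did:** I took the dish nearest the base, the only one holding fuses, and gripped it by its bar. I carried it over the bin and lined it up, then tipped it to about 45° with the large fuse's side down. That rolled the large fuse out. I then levelled the dish, set it down about 0.24 m from the bin's centre, opened the gripper and backed straight up.
- **Set-down:** The tool was level within about 0.2° when I released. It was at the same height as when it picked the dish up from the bench, to within 1 mm. After release the contact force was about zero, and the side and wrist pictures show the dish standing level.
- **Weak check:** I compared two wrist pictures about 1 s apart to confirm the fuses were at rest. They differed by up to 43 grey levels at the dish and 41 at the bin. I think that is image noise and slight camera shift rather than movement, but I handed in without looking at the second picture.

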